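# Clear the pile on the packing bench

## Task

Clear the pile on the packing bench from the top down, one thing at a time, without tipping or dropping anything: put the small yellow tape roll over the post of its stand and down onto the base, lay the red bit case flat in the open cardboard box, set the battery squarely on the charger between its two end lips, and last set the brown carton lengthwise in the middle of the scale's plate. Leave the mug and the wrench where they are.

Things in the scene. Friction and masses are not known exactly. Their poses are not given: they have to be found in the camera images.
- tape: Small yellow tape roll lying flat on top of the pile: a rigid ring, 50 mm across, 28 mm hole, 25 mm high, 60 g. Origin: centre of its underside, z up. All of the pile is rigid and loose, each thing lying on the next, centred within a few mm and aligned within a few degrees; from the table up: carton, battery, bit case, tape.
- bitcase: Red plastic bit case with a thin black seam, a closed block 84 mm long (its x), 56 mm wide (its y), 32 mm high, about 180 g; under the tape roll at the start. Origin: centre of its underside. Its two ends are alike.
- battery: Black tool battery pack with an orange band near each end and a grey stripe on the sides, a block 114 mm long (x), 62 mm wide (y), 44 mm high, about 450 g; under the bit case at the start. Origin: centre of its underside, which is flat. Its two ends are alike, and it may go on the charger either way round.
- carton: Closed brown cardboard carton with a strip of white paper tape along its top, 170 mm long (x), 66 mm wide (y), 50 mm high, about 500 g; bottom of the pile, standing on the table. Origin: centre of its underside. Its two ends are alike.
- stand: Tape stand, fixed: round steel base 100 mm across, 12 mm high, with a dark upright post in its centre, 14 mm in diameter, its top 33 mm above the table (tapered over the last 4 mm). Origin: centre of its underside, on the post's axis. The tape roll goes over the post and rests on the base.
- box: Open, empty cardboard box, fixed: 170 mm (x) by 150 mm (y) outside, walls and floor 5 mm thick, rim 45 mm above the table; so 160 by 140 mm inside, inner floor 5 mm above the table. Two thin flaps hang outwards from its long sides, below the rim. Origin: centre of its underside.
- charger: Battery charger, fixed: grey slab 165 mm (x) by 105 mm (y), top 20 mm above the table, with a black bed and two copper strips in the middle and a black lip at each end, 60 mm wide (y), 12 mm thick, 12 mm above the top. Lips' inner faces are 134 mm apart along x; the battery goes lengthwise between them; long sides are open. Origin: centre of its underside.
- scale: Parcel scale, fixed and rigid (the plate does not give): bright aluminium plate 200 mm (x) by 160 mm (y), its flat top 33 mm above the table, on a black housing; a black display strip with a green window sticks out at its -y side. Origin: under the centre of the plate, at table height.
- mug: Blue mug, 80 mm across and 90 mm high, standing at the left of the work, to be left alone. Origin: centre of its underside; the handle points to its +y.
- wrench: Steel wrench lying flat at the right of the work, to be left alone. Origin: about the middle of its underside; it lies along its x. (A large pale roll of packing tape, 100 mm across, also stands beyond the work and plays no part.)

How it is judged:
By the outcome, as a careful person would: the job done as asked, in the order asked, and still so for the second after the job is handed in, with the robot touching nothing.
It also fails if it takes over 144 s, if anything falls off the work surface, if the arm or the gripper's body presses on something with over 40 N, if the wrist force passes 120 N, or if a joint passes its speed limit or range.

## Robot

A 7-joint arm with a two-finger parallel gripper is mounted at the origin on the work surface. World frame = base frame: x ahead of the robot, y to its left, z up, the work surface at z = 0. Lengths are in m, angles in rad, forces in N, time in s.
With the tool pointing down it reaches from about 0.425 to 0.875 m from the base axis. Payload 4.7 kg.
Tool frame: the origin (TCP) lies between the finger pads; the fingertips stand 14 mm ahead of it and the grasp point (between the pads) lies 5 mm behind it; z points along the fingers, y is the line along which they close (so a half turn about z gives the same grasp; the last joint's range is limited). The gripper opens to 87 mm and grips with 3 to 60 N. Pads are 19 mm wide; open, the fingers measure 117 mm over their backs; the gripper's body (75 mm by 190 mm) begins 51 mm behind the grasp point.
Start: joints at [1.194, 0.321, -0.07, 1.45, 0.023, 1.371, -0.057], TCP at [0.248, -0.601, 0.237] pointing down, gripper open.
Joint ranges: [-2.86, 2.86], [-0.3, 2.09], [-1.38, 1.24], [0.06, 2.45], [-1.56, 4.7], [0.09, 2.05], [-2.69, 2.69]. Speed limits (rad/s): [2.57, 2.57, 3.14, 3.14, 3.14, 3.14, 3.14].

## Interface

Orientations are given as a rotation vector (axis times angle).
In Python, from bench import get_state, get_image, camera_params, close_job gives the robot as it stands. The module is installed in compiled form; this text tells all that it offers.
- The arm moves only by the tool arm_command, never from a script. Its argument "motion" is a list of rows, each a list of 5 numbers: the finger opening in mm, from 0 to 87, then the shift along the tool's x, y, z in mm, then the turn about the tool's z in degrees. In form: [[gripper, x, y, z, spin], ...]. A call has 1 to 5 rows; each row is the pose to reach, as a shift and turn from the pose commanded when the call began, along the tool's axes at that moment; what a row does not reach only later rows make up. A row lasts 1/12 s, in which the tool goes at most 41.7 mm and 7.16 degrees, less where a joint would pass 70% of its speed; a pose out of reach is approached as far as the arm can. A call with a gripper value outside its range is refused whole. The fingers move at their own pace and stop on an object; "newtons" is the grip in N (left out, the last holds). Time passes only in rows, so rows that repeat a pose let the fingers close. It gives the time, the measured TCP pose, the force, the opening and the grip force at its end, in the units of the state.
- get_state(): the state, without advancing time (a new reading comes with each control period).
- get_image(name): name is "scene" or "top"; returns (picture, depth): 384x512x3 uint8, red, green, blue; 384x512 float32, m along the optical axis (not along the pixel's ray), 0 where there is no reading.
- camera_params(name): a dict with "intrinsics" (3x3 intrinsics, pixels), "D" ([k1, k2, p1, p2, k3] as OpenCV has them; the pictures are not rectified), "extrinsics" (4x4, takes a point from camera to world coordinates). Camera axes: x right, y down, z forward; pixel columns grow to the right and rows downward; lengths in m; the calibration is good to about 2 mm. A picture is of the moment at which its call begins. camera_params takes no time and is no camera call.
- close_job(): hands the job in; it is judged then, once.
The state is a dict: "time": time; "joint_positions": joint angles; "qd": joint speeds; "joint_torque": joint torques, N m; "position": TCP position; "tool_rot": TCP orientation; "ft_force": force on the tool from outside, world axes, zero at the start; "torque": the same for the moment, N m; "grip_width": opening from 0.0 (shut) to 1.0 (fully open); "grip_force": force on a finger pad.
Only numpy, scipy, OpenCV 4.12 (cv2) and the standard library are available. Lean on these libraries where they do the work, as an engineer would, in place of code of your own. Each camera call takes 0.05 s, during which the arm holds its last target. There are 200 camera calls.

## Working session

There is one attempt and no reset: what is moved stays moved. The work goes in short steps, Python scripts to look and compute and a tool call to move; the robot and the scene stay as the last step left them, time stands still between calls to the robot, and variables do not carry over. Pictures are saved under pics/ and viewed, at most 14 in all, crops included, and the job is handed in when it is done.

Besides the shell and the picture viewer there is one more tool, called after "Request:" by a JSON object that holds its "method" and its "body", one argument or row to a line. arm_command: Moves the arm, as the interface text tells. Its arguments: {"type":"object","properties":{"motion":{"type":"array"},"newtons":{"type":"number"}},"required":["motion"]}

```bash
mkdir -p pics; cat > h.py <<'E'
import numpy as np, cv2
from scipy.spatial.transform import Rotation as R
from bench import get_state, get_image, camera_params
def snap(n,f):
    im,d=get_image(n); cv2.imwrite(f'pics/{f}.png',im[:,:,::-1]); np.savez(f'pics/{f}.npz',im=im,d=d,n=n); return im,d
def pts(n,d):
    "world xyz for each pixel"
    c=camera_params(n); K=np.array(c['intrinsics'],float); T=np.array(c['extrinsics']); h,w=d.shape
    g=np.stack(np.meshgrid(np.arange(w),np.arange(h)),-1).reshape(-1,1,2).astype(float)
    u=cv2.undistortPoints(g,K,np.array(c['D'],float)).reshape(h,w,2)
    P=np.dstack([u*d[...,None],d]); return P@T[:3,:3].T+T[:3,3]
E
python3 - <<'E'
from h import *
for n in('top','scene'):
    im,d=snap(n,n+'0'); print(n,np.array(camera_params(n)['extrinsics']).round(3).tolist())
s=get_state(); print(s); print(R.from_rotvec(s['tool_rot']).as_matrix().round(3))
E
```

```text
top [[0.019, -0.992, 0.122, 0.414], [-0.999, -0.015, 0.029, -0.01], [-0.026, -0.123, -0.992, 0.984], [0.0, 0.0, 0.0, 1.0]]
scene [[0.456, 0.756, -0.47, 1.21], [0.89, -0.391, 0.234, -0.303], [-0.007, -0.525, -0.851, 1.301], [0.0, 0.0, 0.0, 1.0]]
{'time': 0.1, 'joint_positions': array([ 1.1941054 ,  0.32176546, -0.07012046,  1.45153813,  0.022594  ,
        1.37077186, -0.05685655]), 'qd': array([-0.00223156, -0.00120813, -0.00131388, -0.00289345,  0.00107275,
       -0.00093249,  0.00085918]), 'joint_torque': array([-1.74765491e-04, -4.92571986e+01, -4.05762736e-01, -3.13400924e+01,
       -6.40259776e-02,  3.93980287e-02,  6.07519564e-05]), 'position': array([ 0.24740346, -0.60058171,  0.23556782]), 'tool_rot': array([-3.08016367e+00, -6.09794180e-01,  6.29578065e-04]), 'ft_force': array([-0.21108033,  0.19165393, -0.5784605 ]), 'torque': array([0.031339  , 0.0784472 , 0.00030248]), 'grip_force': 0.0, 'grip_width': 0.9992281450313487}
[[ 0.925  0.381 -0.001]
 [ 0.381 -0.925  0.002]
 [-0.    -0.002 -1.   ]]
```

View pics/top0.png

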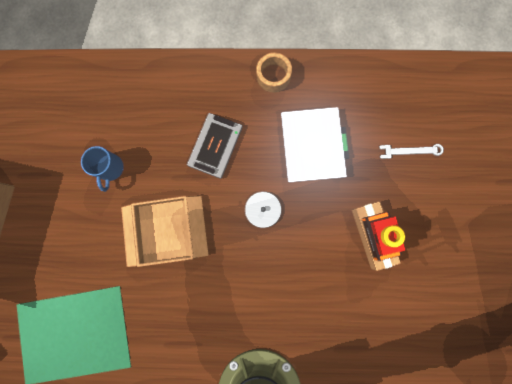

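View pics/scene0.png

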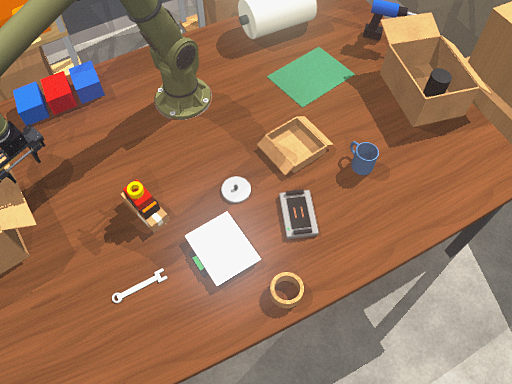

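The top view shows the pile at about (385,236), stand (263,209), box (165,231), charger (215,146) and scale (314,145). The mug is at (97,165) and the wrench at (410,151). I'll measure with depth.

```bash
cat >> h.py <<'E'
def rect(P,win,z0,z1,ero=0,extra=None):
    c0,r0,c1,r1=win; m=np.zeros(P.shape[:2],bool); m[r0:r1,c0:c1]=True
    m&=(P[...,2]>z0)&(P[...,2]<z1)
    if extra is not None: m&=extra
    n,l,st,_=cv2.connectedComponentsWithStats(m.astype(np.uint8))
    if n<2: return None
    m=l==1+np.argmax(st[1:,4])
    q=P[m]; (cx,cy),(w,h),a=cv2.minAreaRect((q[:,:2]*1000).astype(np.float32))
    if w<h: w,h,a=h,w,a+90
    return dict(c=(round(cx,1),round(cy,1)),L=round(w,1),W=round(h,1),yaw=round((a+90)%180-90,1),z=round(np.median(q[:,2])*1000,1),n=len(q),mean=(q[:,:2].mean(0)*1000).round(1).tolist())
E
python3 - <<'E'
from h import *
for n in('top','scene'):
    f=np.load(f'pics/{n}0.npz'); im=f['im'].astype(int);d=f['d'];P=pts(n,d)
    W={'top':dict(pile=(340,190,430,285),stand=(235,185,290,235),box=(112,185,215,275),chg=(180,105,250,185),scale=(272,98,360,192),wr=(370,135,450,165)),
       'scene':dict(pile=(110,170,180,235),stand=(215,170,256,205),box=(250,110,335,180),chg=(272,180,325,245),scale=(175,205,270,292),wr=(105,265,170,305))}[n]
    print(n)
    for k,z0,z1 in[('pile',.138,.165),('pile',.115,.133),('pile',.085,.105),('pile',.04,.06),('stand',.006,.018),('stand',.022,.04),('box',.038,.052),('box',-.002,.012),('chg',.013,.025),('chg',.027,.04),('chg',.01,.04),('scale',.025,.04)]:
        print(k,z0,rect(P,W[k],z0,z1))
    i=P[...,2]; 
    for k,(a,b) in (dict(table=(300,320),pile=(393,225)) if n=='top' else dict(table=(300,350))).items(): print(k,P[b,a].round(3))
E
python3 - <<'E'
import cv2
a=cv2.imread('pics/top0.png')
c=cv2.resize(a[190:285,340:430],None,fx=4.2,fy=4.2,interpolation=2)
b=cv2.imread('pics/scene0.png')
e=cv2.resize(b[165:240,105:180],None,fx=5.3,fy=5.3,interpolation=2)
import numpy as np
h=max(c.shape[0],e.shape[0]);o=np.zeros((h,c.shape[1]+e.shape[1],3),'uint8');o[:c.shape[0],:c.shape[1]]=c;o[:e.shape[0],c.shape[1]:]=e
print(o.shape);cv2.imwrite('pics/crop1.png',o)
E
```

```text
top
pile 0.138 {'c': (418.8, -312.0), 'L': 49.9, 'W': 47.3, 'yaw': -89.6, 'z': np.float64(150.8), 'n': 305, 'mean': [418.4, -310.9]}
pile 0.115 {'c': (418.9, -309.2), 'L': 85.2, 'W': 58.2, 'yaw': 13.5, 'z': np.float64(126.2), 'n': 499, 'mean': [419.3, -302.2]}
pile 0.085 {'c': (418.5, -305.8), 'L': 114.8, 'W': 62.4, 'yaw': 15.7, 'z': np.float64(94.4), 'n': 430, 'mean': [420.0, -294.0]}
pile 0.04 {'c': (420.4, -305.0), 'L': 170.4, 'W': 68.1, 'yaw': 18.5, 'z': np.float64(50.3), 'n': 620, 'mean': [425.9, -295.5]}
stand 0.006 {'c': (486.9, -2.0), 'L': 97.7, 'W': 94.8, 'yaw': 0.7, 'z': np.float64(12.5), 'n': 973, 'mean': [486.8, -2.0]}
stand 0.022 {'c': (486.5, -2.2), 'L': 11.0, 'W': 10.9, 'yaw': 0.9, 'z': np.float64(32.7), 'n': 21, 'mean': [486.5, -2.2]}
box 0.038 {'c': (422.1, 270.5), 'L': 186.6, 'W': 170.8, 'yaw': -80.7, 'z': np.float64(44.3), 'n': 1066, 'mean': [422.9, 268.3]}
box -0.002 {'c': (428.5, 283.4), 'L': 299.3, 'W': 252.7, 'yaw': -88.5, 'z': np.float64(1.0), 'n': 3913, 'mean': [431.6, 283.9]}
chg 0.013 {'c': (668.5, 138.8), 'L': 165.6, 'W': 105.7, 'yaw': -20.3, 'z': np.float
[... 1351 characters left out ...]
mean': [425.2, 263.5]}
box -0.002 {'c': (402.2, 281.7), 'L': 328.8, 'W': 325.8, 'yaw': 62.9, 'z': np.float64(2.1), 'n': 3036, 'mean': [399.9, 268.3]}
chg 0.013 {'c': (668.3, 137.8), 'L': 166.8, 'W': 107.0, 'yaw': -20.2, 'z': np.float64(21.2), 'n': 1126, 'mean': [669.5, 137.0]}
chg 0.027 {'c': (735.1, 114.9), 'L': 61.6, 'W': 16.1, 'yaw': 67.2, 'z': np.float64(33.5), 'n': 81, 'mean': [736.1, 114.1]}
chg 0.01 {'c': (668.3, 137.8), 'L': 166.8, 'W': 107.0, 'yaw': -20.2, 'z': np.float64(21.9), 'n': 1423, 'mean': [672.0, 136.3]}
scale 0.025 {'c': (669.2, -139.6), 'L': 203.8, 'W': 165.3, 'yaw': 6.5, 'z': np.float64(34.7), 'n': 2958, 'mean': [674.7, -139.6]}
table [ 0.963  0.056 -0.739]
(399, 776, 3)
```

View pics/crop1.png

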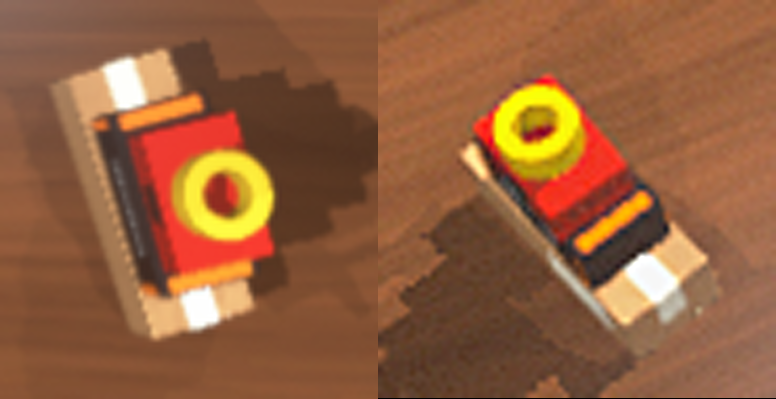

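```bash
cat >> h.py <<'E'
def go(x,y,z,yaw=None,ref=None):
    "tool-axis shift (mm) and spin (deg) to reach TCP world target in mm, tool-x yaw in deg (mod 180)"
    s=get_state(); M=R.from_rotvec(s['tool_rot']).as_matrix(); p=np.array(s['position'])*1000
    y0=np.degrees(np.arctan2(M[1,0],M[0,0]))
    sp=None if yaw is None else round((y0-yaw+90)%180-90,1)
    print('t',round(s['time'],2),'pos',p.round(1),'yaw',y0.round(2),'shift',(M.T@(np.array([x,y,z])-p)).round(1),'spin',sp,'j7',s['joint_positions'][6].round(2),'w',round(s['grip_width']*87,1))
E
python3 -c "
from h import *
go(419,-312,200,15)
from scipy.optimize import least_squares
for n in('top','scene'):
    f=np.load(f'pics/{n}0.npz');P=pts(n,f['d']);w=(340,190,430,285) if n=='top' else (110,170,180,235)
    q=P[w[1]:w[3],w[0]:w[2]].reshape(-1,3);q=q[(q[:,2]>.147)&(q[:,2]<.155)]*1000
    print(cv2.minEnclosingCircle(q[:,:2].astype(np.float32)),len(q))
    # box: inner floor
    b=(112,185,215,275) if n=='top' else (250,110,335,180)
    im=f['im'].astype(int); br=(im[...,0]>140)&(im[...,1]>100)
    print(rect(P,b,.002,.010,extra=br), rect(P,b,.0425,.05))
"
```

```text
t 0.1 pos [ 247.4 -600.6  235.6] yaw 22.4 shift [ 268.6 -201.4   35.9] spin 7.4 j7 -0.06 w 86.9
((418.42596435546875, -312.29595947265625), 25.289451599121094) 257
{'c': (421.5, 275.2), 'L': 161.0, 'W': 132.5, 'yaw': 9.1, 'z': np.float64(5.9), 'n': 2574, 'mean': [421.5, 274.4]} {'c': (422.1, 269.1), 'L': 173.8, 'W': 170.5, 'yaw': -81.1, 'z': np.float64(45.4), 'n': 736, 'mean': [422.7, 269.4]}
((418.4930114746094, -310.9495849609375), 26.5706729888916) 119
{'c': (408.6, 279.0), 'L': 143.6, 'W': 123.8, 'yaw': 8.3, 'z': np.float64(6.4), 'n': 815, 'mean': [410.9, 279.8]} {'c': (427.6, 193.9), 'L': 174.6, 'W': 49.1, 'yaw': -5.1, 'z': np.float64(45.6), 'n': 151, 'mean': [424.9, 195.8]}
```

Request:
{"method": "arm_command", "body": {
  "motion": [
    [87,30,-22,4,2],
    [87,62,-47,8,4],
    [87,94,-70,12,7.4],
    [87,126,-94,16,7.4],
    [87,156,-117,20,7.4]
  ],
  "newtons": 15
}}

```text
time: 0.52
position: [0.348, -0.4311, 0.2159]
tool_rot: [-3.114, -0.41, 0.0]
ft_force: [0.6, 0.3, 0.1]
grip_width: 1.004
grip_force: 0.0
```

```bash
python3 -c "
from h import *
go(419,-312,190,15)"
```

```text
t 0.52 pos [ 348.  -431.1  215.9] yaw 15.0 shift [ 99.4 -96.7  26. ] spin 0.0 j7 -0.48 w 87.4
```

Request:
{"method": "arm_command", "body": {
  "motion": [
    [87,30,-29,8,0],
    [87,60,-58,16,0],
    [87,85,-83,22,0],
    [87,99,-97,26,0],
    [87,99,-97,26,0]
  ]
}}

```text
time: 0.93
position: [0.4204, -0.3078, 0.1894]
tool_rot: [-3.11, -0.424, 0.0]
ft_force: [-0.4, 0.5, -0.8]
grip_width: 0.997
grip_force: 0.0
```

```bash
python3 -c "
from h import *
go(419,-312,145,15)"
```

```text
t 0.93 pos [ 420.4 -307.8  189.4] yaw 15.52 shift [-2.5  3.8 44.4] spin 0.5 j7 -0.74 w 86.7
```

Request:
{"method": "arm_command", "body": {
  "motion": [
    [87,0,0,0,0],
    [87,0,0,0,0]
  ]
}}

```text
time: 1.1
position: [0.4171, -0.315, 0.1904]
tool_rot: [3.114, 0.408, -0.001]
ft_force: [0.1, -1.0, 0.4]
grip_width: 1.003
grip_force: 0.0
```

```bash
python3 -c "
from h import *
go(419,-312,145,15);snap('top','t1')
im,d=snap('scene','s1')
cv2.imwrite('pics/s1c.png',cv2.resize(cv2.imread('pics/s1.png')[120:250,60:220],None,fx=4.5,fy=4.5,interpolation=2))"
```

```text
t 1.1 pos [ 417.1 -315.   190.4] yaw 14.94 shift [ 2.6 -2.5 45.4] spin -0.1 j7 -0.74 w 87.2
```

View pics/s1c.png

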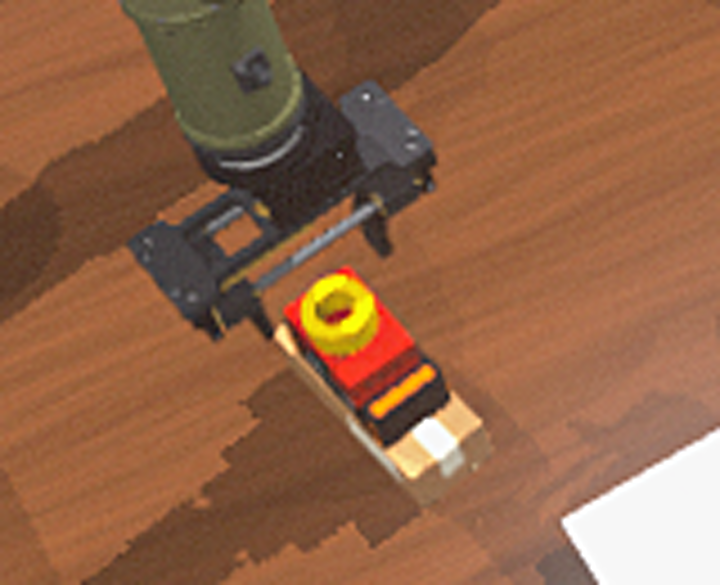

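The scene crop shows the open fingers straddling the tape roll, which is at about (340,312) in the crop. The pile is undisturbed. I'll check the settling before descending.

Request:
{"method": "arm_command", "body": {
  "motion": [
    [87,0,0,0,0],
    [87,0,0,0,0],
    [87,0,0,0,0]
  ]
}}

```text
time: 1.45
position: [0.4174, -0.3148, 0.1906]
tool_rot: [3.115, 0.408, -0.0]
ft_force: [-1.2, -0.1, -0.3]
grip_width: 1.001
grip_force: 0.0
```

```bash
python3 -c "
from h import *
go(419,-312,145,15);get_image('top');go(419,-312,145,15);get_image('top');go(419,-312,145,15)"
```

```text
t 1.45 pos [ 417.4 -314.8  190.6] yaw 14.92 shift [ 2.3 -2.3 45.6] spin -0.1 j7 -0.74 w 87.1
t 1.5 pos [ 417.6 -314.6  190.6] yaw 14.94 shift [ 2.1 -2.1 45.6] spin -0.1 j7 -0.74 w 87.3
t 1.55 pos [ 417.6 -314.5  190.6] yaw 14.95 shift [ 2.  -2.  45.6] spin -0.0 j7 -0.74 w 87.1
```

Request:
{"method": "arm_command", "body": {
  "motion": [
    [87,2,-2,12,0],
    [87,2,-2,26,0],
    [87,2,-2,38,0],
    [87,2,-2,46,0],
    [87,2,-2,46,0]
  ]
}}

```text
time: 1.97
position: [0.4179, -0.3106, 0.1419]
tool_rot: [-3.112, -0.41, 0.005]
ft_force: [0.5, -0.4, -0.3]
grip_width: 1.001
grip_force: 0.0
```

Request:
{"method": "arm_command", "body": {
  "motion": [
    [60,0,0,0,0],
    [54,0,0,0,0],
    [46,0,0,0,0],
    [44,0,0,0,0],
    [44,0,0,0,0]
  ],
  "newtons": 12
}}

```text
time: 2.38
position: [0.4195, -0.3119, 0.1451]
tool_rot: [3.114, 0.41, 0.001]
ft_force: [-0.6, -0.4, 0.5]
grip_width: 0.704
grip_force: 0.0
```

Request:
{"method": "arm_command", "body": {
  "motion": [
    [44,0,0,0,0],
    [44,0,0,0,0],
    [44,0,0,-5,0],
    [44,0,0,-15,0],
    [44,0,0,-30,0]
  ]
}}

```text
time: 2.8
position: [0.4185, -0.3111, 0.1743]
tool_rot: [-3.113, -0.41, 0.003]
ft_force: [0.4, -0.0, -0.2]
grip_width: 0.579
grip_force: 12.0
```

```bash
python3 -c "
from h import *
go(487.5,-2,200,15)"
```

```text
t 2.8 pos [ 418.5 -311.1  174.3] yaw 15.0 shift [ 146.6 -280.8  -25.3] spin -0.0 j7 -0.75 w 50.4
```

Request:
{"method": "arm_command", "body": {
  "motion": [
    [44,8,-15,-5,0],
    [44,22,-42,-12,0],
    [44,38,-73,-20,0],
    [44,54,-104,-25,0],
    [44,70,-135,-25,0]
  ]
}}

```text
time: 3.22
position: [0.453, -0.162, 0.2019]
tool_rot: [3.113, 0.409, 0.005]
ft_force: [0.1, -0.2, -1.0]
grip_width: 0.577
grip_force: 12.0
```

Request:
{"method": "arm_command", "body": {
  "motion": [
    [44,16,-31,0,0],
    [44,32,-62,0,0],
    [44,48,-93,0,0],
    [44,61,-118,0,0],
    [44,70,-135,0,0]
  ]
}}

```text
time: 3.63
position: [0.4852, -0.0109, 0.2008]
tool_rot: [-3.114, -0.416, -0.003]
ft_force: [0.3, -0.4, 0.6]
grip_width: 0.578
grip_force: 12.0
```

Request:
{"method": "arm_command", "body": {
  "motion": [
    [44,3,-6,0,0],
    [44,5,-10,0,0],
    [44,5,-10,0,0],
    [44,5,-10,0,0],
    [44,5,-10,0,0]
  ]
}}

```text
time: 4.05
position: [0.4866, -0.0055, 0.1995]
tool_rot: [3.115, 0.406, -0.001]
ft_force: [1.0, -0.8, -0.8]
grip_width: 0.578
grip_force: 12.0
```

```bash
python3 -c "
from h import *
go(487.5,-2,45,15);snap('top','t2')
snap('scene','s2');go(487.5,-2,45,15)
cv2.imwrite('pics/s2c.png',cv2.resize(cv2.imread('pics/s2.png')[90:230,110:290],None,fx=4.2,fy=4.2,interpolation=2))"
```

```text
t 4.05 pos [486.6  -5.5 199.5] yaw 14.84 shift [  1.8  -3.3 154.5] spin -0.2 j7 -1.36 w 50.3
t 4.15 pos [486.7  -5.1 199.4] yaw 14.86 shift [  1.7  -2.8 154.4] spin -0.1 j7 -1.36 w 50.3
```

View pics/s2c.png

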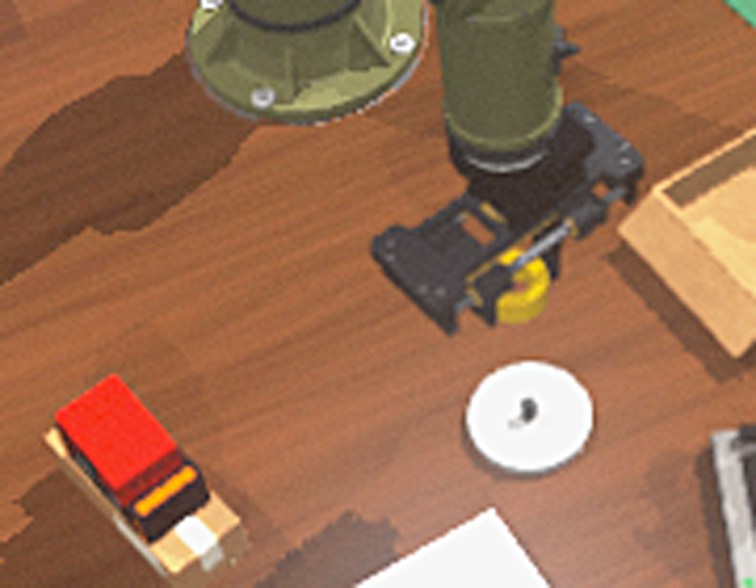

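The tape roll hangs level in the fingers at about (522,290) in the crop, and the pile is undisturbed.

```bash
python3 -c "
from h import *
f=np.load('pics/s2.npz');P=pts('scene',f['d']);im=f['im'].astype(int)
m=(im[...,0]>150)&(im[...,1]>120)&(im[...,2]<80)&(P[...,2]>.15)&(P[...,2]<.25)
q=P[m]*1000;print(len(q),q.min(0),q.max(0),np.percentile(q[:,2],[2,25,50,75,90,98]))
t=q[q[:,2]>np.percentile(q[:,2],98)-6];print(cv2.minEnclosingCircle(t[:,:2].astype(np.float32)))
print(cv2.minEnclosingCircle(q[:,:2].astype(np.float32)))
"
```

```text
307 [-773.74999453 -691.43996791  156.32217168] [513.86881341  18.02891465 212.05912459] [159.03051603 164.06237311 167.6734724  198.98293986 207.18664594
 209.49934241]
((487.62335205078125, -6.378735065460205), 26.615293502807617)
((-124.70565795898438, -260.3545227050781), 688.874755859375)
```

Request:
{"method": "arm_command", "body": {
  "motion": [
    [44,2,-3,10,0],
    [44,2.2,-3.3,35,0],
    [44,2.2,-3.3,65,0],
    [44,2.2,-3.3,95,0],
    [44,2.2,-3.3,115,0]
  ]
}}

```text
time: 4.57
position: [0.4863, -0.0001, 0.0813]
tool_rot: [-3.114, -0.409, 0.005]
ft_force: [-0.7, -0.2, -1.1]
grip_width: 0.578
grip_force: 12.0
```

Request:
{"method": "arm_command", "body": {
  "motion": [
    [44,0,0,8,0],
    [44,0,0,12,0],
    [44,0,0,12,0],
    [44,0,0,12,0]
  ]
}}

```text
time: 4.9
position: [0.4891, 0.0001, 0.0735]
tool_rot: [3.114, 0.41, 0.003]
ft_force: [0.3, -0.1, -0.1]
grip_width: 0.575
grip_force: 12.0
```

```bash
python3 -c "
from h import *
go(487.5,-2,31,15)
snap('scene','s3')
cv2.imwrite('pics/s3c.png',cv2.resize(cv2.imread('pics/s3.png')[140:220,190:290],None,fx=6,fy=6,interpolation=2))"
```

```text
t 4.9 pos [4.891e+02 1.000e-01 7.350e+01] yaw 14.98 shift [-2.1  1.6 42.5] spin -0.0 j7 -1.46 w 50.1
```

View pics/s3c.png

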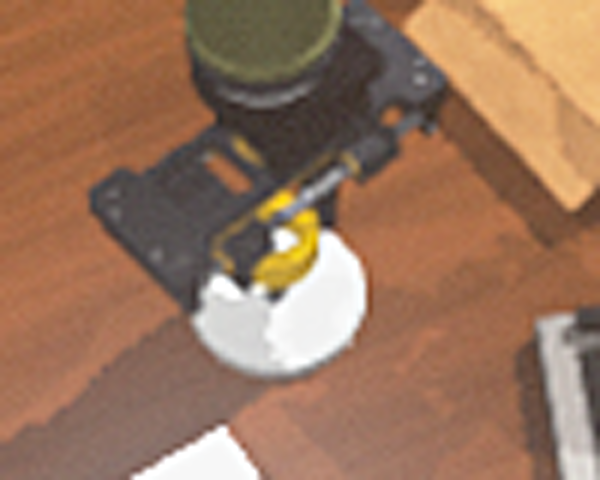

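The tape ring is at about (290,250) in the crop, over the white base. Its centre is within 2 mm of the post by the arm reading, so I'll lower it.

Request:
{"method": "arm_command", "body": {
  "motion": [
    [44,-1.2,1,5,0],
    [44,-1.2,1,13,0],
    [44,-1.2,1,21,0],
    [44,-1.2,1,29,0],
    [44,-1.2,1,34,0]
  ]
}}

```text
time: 5.37
position: [0.4864, -0.0012, 0.0371]
tool_rot: [-3.114, -0.41, 0.003]
ft_force: [-0.5, -0.3, -1.8]
grip_width: 0.579
grip_force: 12.0
```

Request:
{"method": "arm_command", "body": {
  "motion": [
    [44,0,0,2,0],
    [44,0,0,4,0],
    [44,0,0,6,0],
    [44,0,0,7,0],
    [44,0,0,7,0]
  ]
}}

```text
time: 5.78
position: [0.4872, -0.0012, 0.0315]
tool_rot: [3.115, 0.41, -0.0]
ft_force: [0.1, -1.0, -0.1]
grip_width: 0.582
grip_force: 12.0
```

```bash
python3 -c "
from h import *
go(488,-1.5,31,15);print(get_state()['ft_force'])"
```

```text
t 5.78 pos [487.2  -1.2  31.5] yaw 14.99 shift [0.7 0.5 0.5] spin -0.0 j7 -1.5 w 50.7
[ 0.0874587  -1.03841879 -0.10482431]
```

No contact yet. I'll go down in 1 mm steps, no lower than TCP 27.5.

Request:
{"method": "arm_command", "body": {
  "motion": [
    [44,0,0,0.8,0],
    [44,0,0,1.4,0],
    [44,0,0,2,0],
    [44,0,0,2,0],
    [44,0,0,2,0]
  ]
}}

```text
time: 6.2
position: [0.4875, -0.0012, 0.0307]
tool_rot: [3.114, 0.41, 0.0]
ft_force: [-2.6, -0.6, 9.0]
grip_width: 0.577
grip_force: 12.0
```

Contact with the base. Release and back off.

Request:
{"method": "arm_command", "body": {
  "motion": [
    [60,0,0,-0.5,0],
    [66,0,0,-0.5,0],
    [66,0,0,-0.5,0],
    [66,0,0,-0.5,0],
    [66,0,0,-0.5,0]
  ]
}}

```text
time: 6.62
position: [0.4871, -0.0013, 0.0299]
tool_rot: [-3.115, -0.41, 0.0]
ft_force: [-0.5, 0.5, 0.3]
grip_width: 0.751
grip_force: 0.0
```

Request:
{"method": "arm_command", "body": {
  "motion": [
    [66,0,0,-8,0],
    [66,0,0,-25,0],
    [66,0,0,-55,0],
    [66,0,0,-90,0],
    [66,0,0,-125,0]
  ]
}}

```text
time: 7.03
position: [0.4865, -0.0009, 0.1565]
tool_rot: [-3.114, -0.411, 0.002]
ft_force: [0.1, -0.2, -0.2]
grip_width: 0.762
grip_force: 0.0
```

Request:
{"method": "arm_command", "body": {
  "motion": [
    [80,-15,29,-10,0],
    [80,-34,65,-20,0],
    [80,-53,101,-25,0],
    [80,-72,137,-25,0],
    [80,-91,172,-25,0]
  ]
}}

```text
time: 7.45
position: [0.4435, -0.1928, 0.1815]
tool_rot: [3.113, 0.41, 0.003]
ft_force: [1.0, 0.2, -0.1]
grip_width: 0.911
grip_force: 0.0
```

```bash
python3 -c "
from h import *
go(419.2,-309.8,160,15)
for n,w,wp in(('top',(235,185,290,240),(340,190,430,285)),('scene',(205,150,270,210),(110,170,180,235))):
    im,d=snap(n,n[0]+'4');P=pts(n,d);im=im.astype(int);y=(im[...,0]>150)&(im[...,1]>120)&(im[...,2]<90)
    print(n,rect(P,w,.03,.045,extra=y),'case',rect(P,wp,.115,.133))
cv2.imwrite('pics/s4c.png',cv2.resize(cv2.imread('pics/s4.png')[130:250,100:280],None,fx=4,fy=4,interpolation=2))"
```

```text
t 7.45 pos [ 443.5 -192.8  181.5] yaw 15.01 shift [-53.8 106.6  21.6] spin 0.0 j7 -0.96 w 79.3
top {'c': (487.7, -0.8), 'L': 41.2, 'W': 40.7, 'yaw': 0.6, 'z': np.float64(37.9), 'n': 112, 'mean': [487.3, -2.1]} case None
scene {'c': (486.7, -0.9), 'L': 51.3, 'W': 44.0, 'yaw': -25.5, 'z': np.float64(37.9), 'n': 113, 'mean': [489.2, -2.6]} case {'c': (419.0, -309.8), 'L': 88.7, 'W': 57.3, 'yaw': 15.0, 'z': np.float64(126.9), 'n': 423, 'mean': [422.7, -310.3]}
```

View pics/s4c.png

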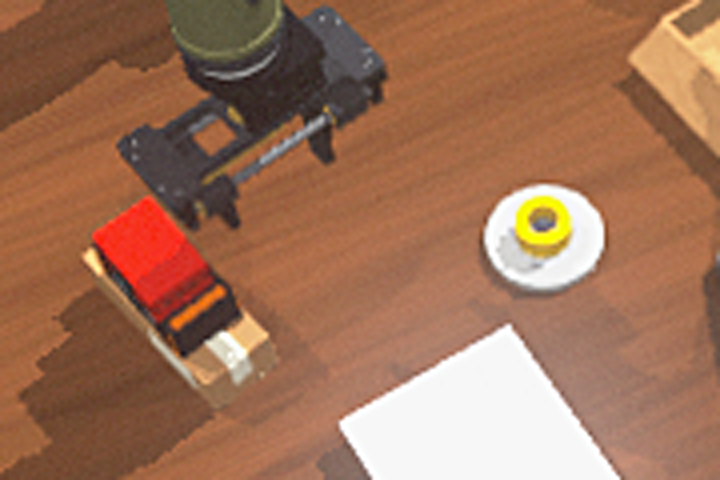

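The tape is seated over the post, top at 38 mm, with the post visible in its hole at about (543,222). The red case is the next one.

Request:
{"method": "arm_command", "body": {
  "motion": [
    [80,-18,36,0,0],
    [80,-36,72,5,0],
    [80,-49,97,14,0],
    [80,-54,106.6,20,0],
    [80,-54,106.6,20,0]
  ]
}}

```text
time: 7.97
position: [0.4173, -0.3099, 0.1588]
tool_rot: [-3.114, -0.402, 0.003]
ft_force: [-0.2, -0.9, 0.1]
grip_width: 0.92
grip_force: 0.0
```

Request:
{"method": "arm_command", "body": {
  "motion": [
    [80,0,0,0,0],
    [80,0,0,0,0],
    [80,0,0,0,0]
  ]
}}

```text
time: 8.22
position: [0.4205, -0.3058, 0.1607]
tool_rot: [3.114, 0.415, 0.002]
ft_force: [0.1, 0.6, 1.0]
grip_width: 0.917
grip_force: 0.0
```

```bash
python3 -c "
from h import *
go(419.2,-309.8,113,15)"
```

```text
t 8.22 pos [ 420.5 -305.8  160.7] yaw 15.19 shift [-2.3  3.5 47.7] spin 0.2 j7 -0.76 w 79.8
```

Request:
{"method": "arm_command", "body": {
  "motion": [
    [80,-2,3,10,0],
    [80,-2,3,24,0],
    [80,-2,3,38,0],
    [80,-2,3,47.5,0],
    [80,-2,3,47.5,0]
  ]
}}

```text
time: 8.63
position: [0.4169, -0.3098, 0.1101]
tool_rot: [-3.112, -0.411, 0.004]
ft_force: [-1.4, 0.1, -0.2]
grip_width: 0.917
grip_force: 0.0
```

Request:
{"method": "arm_command", "body": {
  "motion": [
    [80,0,0,0,0],
    [80,0,0,0,0],
    [80,0,0,0,0]
  ]
}}

```text
time: 8.88
position: [0.4187, -0.3115, 0.1134]
tool_rot: [3.114, 0.41, 0.002]
ft_force: [0.3, -0.2, 0.6]
grip_width: 0.919
grip_force: 0.0
```

```bash
python3 -c "
from h import *
go(419.2,-309.8,113,15)"
```

```text
t 8.88 pos [ 418.7 -311.5  113.4] yaw 15.0 shift [ 0.9 -1.5  0.4] spin 0.0 j7 -0.76 w 79.9
```

Request:
{"method": "arm_command", "body": {
  "motion": [
    [64,0.9,-1.5,0,0],
    [60,0.9,-1.5,0,0],
    [52,0.9,-1.5,0,0],
    [50,0.9,-1.5,0,0],
    [50,0.9,-1.5,0,0]
  ],
  "newtons": 20
}}

```text
time: 9.3
position: [0.4186, -0.3098, 0.1127]
tool_rot: [3.114, 0.41, 0.0]
ft_force: [-1.9, 1.0, 0.8]
grip_width: 0.643
grip_force: 20.0
```

Request:
{"method": "arm_command", "body": {
  "motion": [
    [50,0,0,0,0],
    [50,0,0,0,0],
    [50,0,0,0,0],
    [50,0,0,0,0]
  ]
}}

```text
time: 9.63
position: [0.4186, -0.3098, 0.1127]
tool_rot: [3.114, 0.41, 0.0]
ft_force: [-0.4, -1.0, 1.9]
grip_width: 0.642
grip_force: 20.0
```

Request:
{"method": "arm_command", "body": {
  "motion": [
    [50,0,0,-4,0],
    [50,0,0,-12,0],
    [50,0,0,-25,0],
    [50,0,0,-45,0],
    [50,0,0,-65,0]
  ]
}}

```text
time: 10.05
position: [0.4179, -0.309, 0.178]
tool_rot: [-3.113, -0.41, 0.002]
ft_force: [0.4, -0.6, -2.0]
grip_width: 0.643
grip_force: 20.0
```

```bash
python3 -c "
from h import *
go(422,271,190,9)"
```

```text
t 10.05 pos [ 417.9 -309.   178. ] yaw 15.0 shift [ 154.  -559.2  -11.3] spin 6.0 j7 -0.75 w 55.9
```

Request:
{"method": "arm_command", "body": {
  "motion": [
    [50,7,-13,-5,0],
    [50,20,-40,-9,0],
    [50,36,-70,-11,0],
    [50,52,-101,-11,0],
    [50,67,-132,-11,0]
  ]
}}

```text
time: 10.47
position: [0.449, -0.1618, 0.1883]
tool_rot: [-3.114, -0.41, 0.0]
ft_force: [1.0, 0.2, -1.7]
grip_width: 0.646
grip_force: 20.0
```

Request:
{"method": "arm_command", "body": {
  "motion": [
    [50,15,-31,0,0],
    [50,30,-62,0,0],
    [50,44,-91,0,0],
    [50,57,-114,0,0],
    [50,67,-131,0,0]
  ]
}}

```text
time: 10.88
position: [0.4793, -0.0163, 0.1882]
tool_rot: [-3.113, -0.416, 0.001]
ft_force: [-0.4, 0.0, -1.8]
grip_width: 0.641
grip_force: 20.0
```

```bash
python3 -c "
from h import *
go(422,271,190,9)"
```

```text
t 10.88 pos [479.3 -16.3 188.2] yaw 15.22 shift [  20.1 -292.3   -1.6] spin 6.2 j7 -1.33 w 55.8
```

Request:
{"method": "arm_command", "body": {
  "motion": [
    [50,2,-20,0,1],
    [50,4,-50,0,2],
    [50,6,-82,0,3],
    [50,8,-115,0,4.5],
    [50,10,-148,0,6]
  ]
}}

```text
time: 11.3
position: [0.4496, 0.127, 0.188]
tool_rot: [3.132, 0.245, -0.002]
ft_force: [0.7, 1.3, -2.3]
grip_width: 0.648
grip_force: 20.0
```

```bash
python3 -c "
from h import *
go(422,271,190,9)"
```

```text
t 11.3 pos [449.6 127.  188. ] yaw 8.94 shift [  -4.9 -146.5   -2.1] spin -0.1 j7 -1.73 w 56.4
```

Request:
{"method": "arm_command", "body": {
  "motion": [
    [50,-1,-32,0,0],
    [50,-2,-64,0,0],
    [50,-3,-96,0,0],
    [50,-4,-122,0,0],
    [50,-5,-140,0,0]
  ]
}}

```text
time: 11.72
position: [0.4218, 0.2661, 0.1883]
tool_rot: [-3.131, -0.253, 0.001]
ft_force: [0.1, -0.1, -2.2]
grip_width: 0.64
grip_force: 20.0
```

Request:
{"method": "arm_command", "body": {
  "motion": [
    [50,0,-4,0,0],
    [50,0,-6,0,0],
    [50,0,-6,0,0],
    [50,0,-6,0,0],
    [50,0,-6,0,0]
  ]
}}

```text
time: 12.13
position: [0.424, 0.2666, 0.1883]
tool_rot: [3.131, 0.242, -0.0]
ft_force: [-0.1, -1.1, -2.6]
grip_width: 0.639
grip_force: 20.0
```

```bash
python3 -c "
from h import *
go(422,271,24,9)
snap('scene','s5')
cv2.imwrite('pics/s5c.png',cv2.resize(cv2.imread('pics/s5.png')[50:200,210:370],None,fx=4,fy=4,interpolation=2))"
```

```text
t 12.13 pos [424.  266.6 188.3] yaw 8.85 shift [ -1.2  -4.8 164.3] spin -0.1 j7 -2.09 w 55.6
```

View pics/s5c.png

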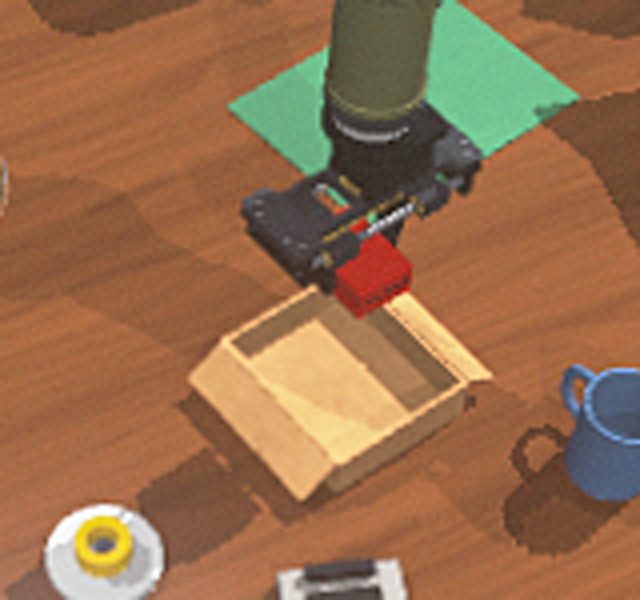

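The case is held level above the box at about (372,270) in the crop, with all walls clear. Lowering.

Request:
{"method": "arm_command", "body": {
  "motion": [
    [50,-1,-5,12,0],
    [50,-1,-5,40,0],
    [50,-1,-5,70,0],
    [50,-1,-5,100,0],
    [50,-1,-5,125,0]
  ]
}}

```text
time: 12.6
position: [0.4209, 0.2721, 0.0608]
tool_rot: [3.131, 0.245, -0.002]
ft_force: [0.5, 0.0, -3.1]
grip_width: 0.642
grip_force: 20.0
```

Request:
{"method": "arm_command", "body": {
  "motion": [
    [50,0,0,12,0],
    [50,0,0,22,0],
    [50,0,0,30,0],
    [50,0,0,34,0],
    [50,0,0,34,0]
  ]
}}

```text
time: 13.02
position: [0.422, 0.273, 0.0295]
tool_rot: [-3.132, -0.246, -0.0]
ft_force: [-0.4, -0.5, -1.6]
grip_width: 0.64
grip_force: 20.0
```

Request:
{"method": "arm_command", "body": {
  "motion": [
    [50,0,0,2,0],
    [50,0,0,4,0],
    [50,0,0,5,0],
    [50,0,0,5,0],
    [50,0,0,5,0]
  ]
}}

```text
time: 13.43
position: [0.422, 0.2729, 0.0248]
tool_rot: [3.132, 0.246, 0.001]
ft_force: [-0.7, 0.7, -2.0]
grip_width: 0.641
grip_force: 20.0
```

Request:
{"method": "arm_command", "body": {
  "motion": [
    [50,0,0,0.7,0],
    [50,0,0,1.4,0],
    [50,0,0,2,0],
    [50,0,0,2,0],
    [50,0,0,2,0]
  ]
}}

```text
time: 13.85
position: [0.422, 0.273, 0.0237]
tool_rot: [3.131, 0.246, 0.001]
ft_force: [-3.1, -3.1, 9.9]
grip_width: 0.644
grip_force: 20.0
```

Request:
{"method": "arm_command", "body": {
  "motion": [
    [62,0,0,-0.8,0],
    [70,0,0,-0.8,0],
    [70,0,0,-0.8,0],
    [70,0,0,-0.8,0],
    [70,0,0,-0.8,0]
  ]
}}

```text
time: 14.27
position: [0.4217, 0.2729, 0.0232]
tool_rot: [3.132, 0.246, -0.0]
ft_force: [-0.3, -0.4, -0.2]
grip_width: 0.795
grip_force: 0.0
```

Request:
{"method": "arm_command", "body": {
  "motion": [
    [70,0,0,-8,0],
    [70,0,0,-30,0],
    [70,0,0,-65,0],
    [70,0,0,-100,0],
    [70,0,0,-135,0]
  ]
}}

```text
time: 14.68
position: [0.4212, 0.2731, 0.1601]
tool_rot: [-3.132, -0.248, 0.001]
ft_force: [0.8, -0.4, -0.1]
grip_width: 0.803
grip_force: 0.0
```

Request:
{"method": "arm_command", "body": {
  "motion": [
    [80,3,30,0,-1],
    [80,5,68,0,-2],
    [80,7,106,0,-4],
    [80,8,142,0,-5],
    [80,8,175,0,-6]
  ]
}}

```text
time: 15.1
position: [0.4574, 0.0992, 0.1591]
tool_rot: [3.114, 0.41, 0.002]
ft_force: [0.6, 0.3, 0.4]
grip_width: 0.915
grip_force: 0.0
```

```bash
python3 -c "
from h import *
go(419.5,-306,130,16)
for n,w,wp in(('top',(112,185,215,275),(340,190,430,285)),('scene',(250,110,335,180),(110,170,180,235))):
    im,d=snap(n,n[0]+'6');P=pts(n,d);im=im.astype(int);y=(im[...,0]>110)&(im[...,1]<60)&(im[...,2]<70)
    print(n,rect(P,w,.03,.045,extra=y),'bat',rect(P,wp,.085,.105),'carton',rect(P,wp,.04,.06))
"
```

```text
t 15.1 pos [457.4  99.2 159.1] yaw 15.02 shift [-141.6  381.5   29.4] spin -1.0 j7 -1.58 w 79.6
top None bat {'c': (418.8, -306.2), 'L': 114.4, 'W': 63.6, 'yaw': 15.7, 'z': np.float64(94.4), 'n': 1167, 'mean': [418.2, -305.0]} carton {'c': (420.1, -305.7), 'L': 170.9, 'W': 68.2, 'yaw': 18.0, 'z': np.float64(50.5), 'n': 625, 'mean': [425.7, -295.4]}
scene {'c': (423.0, 270.6), 'L': 86.5, 'W': 56.9, 'yaw': 8.3, 'z': np.float64(37.5), 'n': 163, 'mean': [421.4, 267.9]} bat {'c': (419.5, -306.4), 'L': 115.9, 'W': 63.1, 'yaw': 16.5, 'z': np.float64(95.3), 'n': 597, 'mean': [423.1, -306.8]} carton {'c': (420.3, -308.7), 'L': 172.9, 'W': 64.7, 'yaw': 20.0, 'z': np.float64(51.3), 'n': 280, 'mean': [467.6, -298.9]}
```

The case is flat in the box, centre (423,271), top at 37.5 mm. The battery is at (419,-306.3), yaw 15.8°.

Request:
{"method": "arm_command", "body": {
  "motion": [
    [84,-10,27,0,-0.8],
    [84,-23,62,0,-0.8],
    [84,-37,99,0,-0.8],
    [84,-50,136,0,-0.8],
    [84,-64,173,0,-0.8]
  ]
}}

```text
time: 15.62
position: [0.4399, -0.0831, 0.159]
tool_rot: [3.111, 0.434, 0.002]
ft_force: [1.4, -0.2, 1.1]
grip_width: 0.96
grip_force: 0.0
```

Request:
{"method": "arm_command", "body": {
  "motion": [
    [84,-14,37,0,0],
    [84,-27,74,0,0],
    [84,-41,111,0,0],
    [84,-53,143,0,0],
    [84,-62,168,0,0]
  ]
}}

```text
time: 16.03
position: [0.4256, -0.2635, 0.1588]
tool_rot: [3.111, 0.428, 0.001]
ft_force: [-0.1, 0.0, 0.7]
grip_width: 0.968
grip_force: 0.0
```

Request:
{"method": "arm_command", "body": {
  "motion": [
    [84,-7,20,5,0],
    [84,-12,34,12,0],
    [84,-14,38,20,0],
    [84,-14,38,20,0],
    [84,-14,38,20,0]
  ]
}}

```text
time: 16.45
position: [0.4229, -0.2992, 0.1375]
tool_rot: [-3.109, -0.434, 0.002]
ft_force: [0.8, -0.0, 0.2]
grip_width: 0.966
grip_force: 0.0
```

```bash
python3 -c "
from h import *
get_image('top');get_image('top')
go(419.2,-306.3,71,15.8)"
```

```text
t 16.55 pos [ 423.6 -299.4  138.5] yaw 15.95 shift [-6.1  5.5 67.5] spin 0.1 j7 -0.77 w 84.4
```

Request:
{"method": "arm_command", "body": {
  "motion": [
    [84,-6,5.5,3,0],
    [84,-6,5.5,22,0],
    [84,-6,5.5,42,0],
    [84,-6,5.5,58,0],
    [84,-6,5.5,64,0]
  ]
}}

```text
time: 16.97
position: [0.4172, -0.3072, 0.0723]
tool_rot: [-3.11, -0.432, 0.004]
ft_force: [0.1, 0.4, -0.4]
grip_width: 0.968
grip_force: 0.0
```

Request:
{"method": "arm_command", "body": {
  "motion": [
    [84,0,0,3,0],
    [84,0,0,3,0],
    [84,0,0,3,0],
    [84,0,0,3,0]
  ]
}}

```text
time: 17.3
position: [0.4194, -0.3087, 0.0725]
tool_rot: [3.11, 0.432, 0.002]
ft_force: [0.2, -0.0, -0.3]
grip_width: 0.966
grip_force: 0.0
```

```bash
python3 -c "
from h import *
go(419.2,-306.3,71,15.8)"
```

```text
t 17.3 pos [ 419.4 -308.7   72.5] yaw 15.8 shift [ 0.4 -2.4  1.5] spin 0.0 j7 -0.78 w 84.1
```

Request:
{"method": "arm_command", "body": {
  "motion": [
    [72,0.4,-2.4,1,0],
    [68,0.4,-2.4,1,0],
    [64,0.4,-2.4,1,0],
    [58,0.4,-2.4,1,0],
    [56,0.4,-2.4,1,0]
  ],
  "newtons": 35
}}

```text
time: 17.72
position: [0.4186, -0.3063, 0.0706]
tool_rot: [3.111, 0.431, 0.001]
ft_force: [0.7, -1.5, -0.1]
grip_width: 0.708
grip_force: 35.0
```

Request:
{"method": "arm_command", "body": {
  "motion": [
    [56,0,0,0,0],
    [56,0,0,0,0],
    [56,0,0,0,0],
    [56,0,0,0,0],
    [56,0,0,0,0]
  ]
}}

```text
time: 18.13
position: [0.4186, -0.3063, 0.0706]
tool_rot: [3.111, 0.431, 0.001]
ft_force: [1.0, -2.4, 1.3]
grip_width: 0.708
grip_force: 35.0
```

Request:
{"method": "arm_command", "body": {
  "motion": [
    [56,0,0,-3,0],
    [56,0,0,-10,0],
    [56,0,0,-22,0],
    [56,0,0,-40,0],
    [56,0,0,-58,0]
  ]
}}

```text
time: 18.55
position: [0.4176, -0.3049, 0.1288]
tool_rot: [-3.11, -0.432, 0.002]
ft_force: [0.5, -0.2, -4.3]
grip_width: 0.711
grip_force: 35.0
```

```bash
python3 -c "
from h import *
go(668.4,138.3,160,-20.2)"
```

```text
t 18.55 pos [ 417.6 -304.9  128.8] yaw 15.81 shift [ 362.  -358.1  -30.8] spin 36.0 j7 -0.76 w 61.8
```

Request:
{"method": "arm_command", "body": {
  "motion": [
    [56,4,-4,-14,0],
    [56,20,-20,-28,1],
    [56,42,-42,-38,3],
    [56,64,-64,-40,6],
    [56,87,-86,-40,9]
  ]
}}

```text
time: 18.97
position: [0.4793, -0.1982, 0.1703]
tool_rot: [3.135, 0.181, 0.002]
ft_force: [0.2, -0.9, -4.4]
grip_width: 0.71
grip_force: 35.0
```

```bash
python3 -c "
from h import *
go(668.4,138.3,165,-20.2)"
```

```text
t 18.97 pos [ 479.3 -198.2  170.3] yaw 6.59 shift [ 226.5 -312.6    5.2] spin 26.8 j7 -1.16 w 61.7
```

Request:
{"method": "arm_command", "body": {
  "motion": [
    [56,19,-26,0,3],
    [56,38,-52,0,6],
    [56,57,-78,0,9],
    [56,75,-104,0,12],
    [56,94,-130,0,15]
  ]
}}

```text
time: 19.38
position: [0.5565, -0.0575, 0.1689]
tool_rot: [3.133, -0.229, -0.001]
ft_force: [-0.6, -0.4, -5.8]
grip_width: 0.708
grip_force: 35.0
```

```bash
python3 -c "
from h import *
go(668.4,138.3,165,-20.2)"
```

```text
t 19.38 pos [556.5 -57.5 168.9] yaw -8.35 shift [  82.3 -210.     3.7] spin 11.8 j7 -1.75 w 61.6
```

Request:
{"method": "arm_command", "body": {
  "motion": [
    [56,12,-30,0,3],
    [56,24,-60,0,6],
    [56,36,-91,0,9],
    [56,48,-121,0,11],
    [56,58,-147,0,12]
  ]
}}

```text
time: 19.8
position: [0.6352, 0.0806, 0.1687]
tool_rot: [-3.092, 0.552, 0.001]
ft_force: [0.7, 0.2, -4.2]
grip_width: 0.713
grip_force: 35.0
```

```bash
python3 -c "
from h import *
go(668.4,138.3,165,-20.2)"
```

```text
t 19.8 pos [635.2  80.6 168.7] yaw -20.24 shift [ 11.2 -65.6   3.7] spin -0.0 j7 -2.24 w 62.0
```

Request:
{"method": "arm_command", "body": {
  "motion": [
    [56,4,-25,0,0],
    [56,8,-46,0,0],
    [56,10,-58,0,0],
    [56,11,-65,0,0],
    [56,11,-65,0,0]
  ]
}}

```text
time: 20.22
position: [0.6675, 0.1367, 0.1682]
tool_rot: [-3.093, 0.548, 0.002]
ft_force: [-0.9, -0.3, -4.7]
grip_width: 0.707
grip_force: 35.0
```

Request:
{"method": "arm_command", "body": {
  "motion": [
    [56,0,0,4,0],
    [56,0,0,4,0],
    [56,0,0,4,0],
    [56,0,0,4,0]
  ]
}}

```text
time: 20.55
position: [0.6676, 0.1336, 0.1643]
tool_rot: [3.091, -0.554, -0.0]
ft_force: [0.2, 0.8, -4.7]
grip_width: 0.708
grip_force: 35.0
```

```bash
python3 -c "
from h import *
for n in('scene','top'):
    im,d=snap(n,n[0]+'7');P=pts(n,d)
    w=(230,130,345,260) if n=='scene' else (170,80,270,190)
    print(n,rect(P,w,.165,.2),rect(P,w,.01,.024))
go(668.4,138.3,60,-20.2)
cv2.imwrite('pics/s7c.png',cv2.resize(cv2.imread('pics/s7.png')[120:260,230:370],None,fx=4,fy=4,interpolation=2))"
```

```text
scene {'c': (698.3, 123.3), 'L': 79.0, 'W': 55.3, 'yaw': 69.9, 'z': np.float64(187.6), 'n': 420, 'mean': [700.7, 120.3]} {'c': (668.6, 138.2), 'L': 164.4, 'W': 106.3, 'yaw': -20.7, 'z': np.float64(20.7), 'n': 760, 'mean': [681.6, 124.2]}
top {'c': (711.1, 98.3), 'L': 6.0, 'W': 5.0, 'yaw': -5.2, 'z': np.float64(187.5), 'n': 5, 'mean': [712.1, 97.8]} {'c': (847.9, 4.0), 'L': 43.2, 'W': 6.1, 'yaw': 50.1, 'z': np.float64(16.4), 'n': 25, 'mean': [844.2, 0.2]}
t 20.65 pos [667.8 134.3 164.5] yaw -20.27 shift [ -0.9  -4.  104.5] spin -0.1 j7 -2.33 w 61.8
```

View pics/s7c.png

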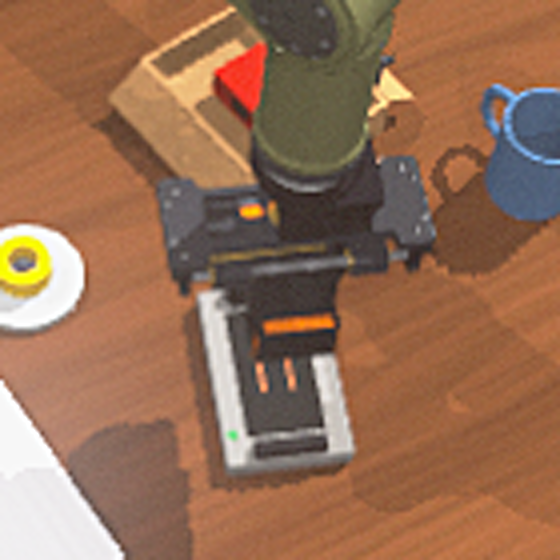

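The battery is held above the charger and lined up with the bed; its front orange band is at about (300,325) in the crop. Lowering.

Request:
{"method": "arm_command", "body": {
  "motion": [
    [56,-1,-3,8,0],
    [56,-2,-4,28,0],
    [56,-2,-4,50,0],
    [56,-2,-4,72,0],
    [56,-2,-4,88,0]
  ]
}}

```text
time: 21.07
position: [0.6661, 0.1396, 0.0737]
tool_rot: [3.092, -0.551, -0.004]
ft_force: [-0.2, -0.5, -5.7]
grip_width: 0.711
grip_force: 35.0
```

Request:
{"method": "arm_command", "body": {
  "motion": [
    [56,0,0,8,0],
    [56,0,0,12,0],
    [56,0,0,12,0],
    [56,0,0,12,0],
    [56,0,0,12,0]
  ]
}}

```text
time: 21.48
position: [0.6684, 0.1401, 0.0659]
tool_rot: [-3.092, 0.551, -0.004]
ft_force: [-0.2, -0.2, -4.6]
grip_width: 0.711
grip_force: 35.0
```

```bash
python3 -c "
from h import *
go(668.0,138.3,41,-20.2)
im,d=snap('scene','s8');P=pts('scene',d)
w=(230,130,345,260);r=rect(P,w,.08,.096);print(r)
u=np.array([.9385,-.3453]);c=np.array([668.4,138.3])
q=P[130:260,230:345].reshape(-1,3)*1000;q=q[(q[:,2]>78)&(q[:,2]<94)];v=(q[:,:2]-c);a=v@u;b=v@np.array([.3453,.9385]);k=abs(b)<25;print('front end along axis (want 57)',np.percentile(a[k],[90,98,100]))"
```

```text
t 21.48 pos [668.4 140.1  65.9] yaw -20.21 shift [ 0.2  1.9 24.9] spin -0.0 j7 -2.37 w 61.9
{'c': (700.0, 131.3), 'L': 72.2, 'W': 51.4, 'yaw': 69.1, 'z': np.float64(89.7), 'n': 306, 'mean': [699.5, 127.1]}
front end along axis (want 57) [53.72616707 56.19413242 57.42694185]
```

Request:
{"method": "arm_command", "body": {
  "motion": [
    [56,0,1.5,5,0],
    [56,0,1.5,11,0],
    [56,0,1.5,17,0],
    [56,0,1.5,21,0],
    [56,0,1.5,22,0]
  ]
}}

```text
time: 21.95
position: [0.6658, 0.138, 0.0408]
tool_rot: [3.092, -0.551, -0.004]
ft_force: [-1.8, -1.2, -3.2]
grip_width: 0.71
grip_force: 35.0
```

Request:
{"method": "arm_command", "body": {
  "motion": [
    [56,0,0,0.7,0],
    [56,0,0,1.4,0],
    [56,0,0,2,0],
    [56,0,0,2,0],
    [56,0,0,2,0]
  ]
}}

```text
time: 22.37
position: [0.6669, 0.1385, 0.0407]
tool_rot: [-3.093, 0.551, -0.001]
ft_force: [-0.8, 0.1, -2.7]
grip_width: 0.706
grip_force: 35.0
```

```bash
python3 -c "
from h import *
go(668.2,138.3,41,-20.2)"
```

```text
t 22.37 pos [666.9 138.5  40.7] yaw -20.2 shift [ 1.2 -0.3 -0.3] spin -0.0 j7 -2.38 w 61.4
```

Request:
{"method": "arm_command", "body": {
  "motion": [
    [56,0.5,0,0.4,0],
    [56,0.5,0,0.9,0],
    [56,0.5,0,1.3,0],
    [56,0.5,0,1.3,0],
    [56,0.5,0,1.3,0]
  ]
}}

```text
time: 22.78
position: [0.667, 0.1384, 0.0406]
tool_rot: [3.092, -0.551, -0.0]
ft_force: [-6.0, -0.3, 6.0]
grip_width: 0.708
grip_force: 35.0
```

Seated. Release.

Request:
{"method": "arm_command", "body": {
  "motion": [
    [68,0,0,-0.9,0],
    [78,0,0,-0.9,0],
    [78,0,0,-0.9,0],
    [78,0,0,-0.9,0],
    [78,0,0,-0.9,0]
  ]
}}

```text
time: 23.2
position: [0.6676, 0.1381, 0.0399]
tool_rot: [-3.093, 0.551, -0.001]
ft_force: [0.5, 0.1, -0.6]
grip_width: 0.885
grip_force: 0.0
```

Request:
{"method": "arm_command", "body": {
  "motion": [
    [78,0,0,-8,0],
    [78,0,0,-28,0],
    [78,0,0,-60,0],
    [78,0,0,-95,0],
    [78,0,0,-120,0]
  ]
}}

```text
time: 23.62
position: [0.6681, 0.1386, 0.1635]
tool_rot: [-3.092, 0.551, -0.005]
ft_force: [1.0, -0.0, 0.9]
grip_width: 0.897
grip_force: 0.0
```

Request:
{"method": "arm_command", "body": {
  "motion": [
    [84,-10,25,0,-3],
    [84,-22,56,0,-8],
    [84,-35,91,0,-14],
    [84,-47,124,0,-20],
    [84,-60,158,0,-26]
  ]
}}

```text
time: 24.03
position: [0.5555, 0.0096, 0.1604]
tool_rot: [3.137, 0.168, 0.001]
ft_force: [-0.4, -0.0, 0.9]
grip_width: 0.961
grip_force: 0.0
```

```bash
python3 -c "
from h import *
go(420.2,-307,110,18.4)
for n,w,wp in(('top',(180,95,255,190),(340,190,430,285)),('scene',(262,165,330,250),(110,170,190,245))):
    im,d=snap(n,n[0]+'9');P=pts(n,d)
    print(n,rect(P,w,.055,.07),'chg',rect(P,w,.013,.025),'carton',rect(P,wp,.04,.06))
"
```

```text
t 24.03 pos [555.5   9.6 160.4] yaw 6.12 shift [-168.3  300.4   50.4] spin -12.3 j7 -1.64 w 83.6
top {'c': (667.1, 138.1), 'L': 114.2, 'W': 62.1, 'yaw': -20.0, 'z': np.float64(64.7), 'n': 635, 'mean': [660.4, 148.0]} chg {'c': (680.6, 178.8), 'L': 161.1, 'W': 71.6, 'yaw': -0.1, 'z': np.float64(20.6), 'n': 306, 'mean': [667.4, 180.4]} carton {'c': (420.2, -305.6), 'L': 170.8, 'W': 68.1, 'yaw': 18.1, 'z': np.float64(50.7), 'n': 1689, 'mean': [419.3, -304.5]}
scene {'c': (666.8, 136.5), 'L': 114.4, 'W': 64.0, 'yaw': -19.4, 'z': np.float64(64.6), 'n': 580, 'mean': [670.1, 135.3]} chg {'c': (667.4, 137.9), 'L': 167.2, 'W': 106.5, 'yaw': -19.3, 'z': np.float64(20.6), 'n': 554, 'mean': [680.4, 127.5]} carton {'c': (421.3, -306.1), 'L': 175.8, 'W': 66.1, 'yaw': 18.3, 'z': np.float64(51.8), 'n': 916, 'mean': [424.6, -306.0]}
```

View pics/s9.png

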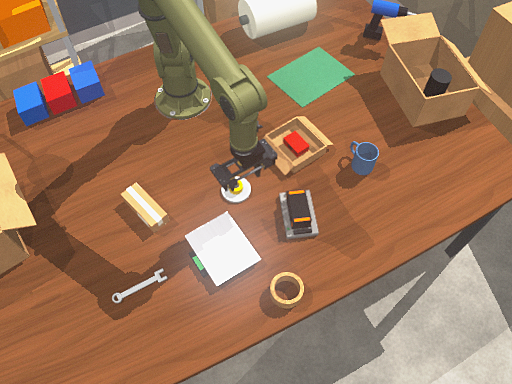

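The battery at (298,210) sits squarely between the lips, centre within 1.5 mm and yaw matching. The case is in the box at (296,143). The carton at (144,205) is clear and undisturbed: (420.3,-306), yaw 18.2°.

Request:
{"method": "arm_command", "body": {
  "motion": [
    [87,-13,24,0,-2],
    [87,-31,56,0,-5],
    [87,-49,87,0,-8],
    [87,-66,118,0,-10],
    [87,-84,150,0,-12]
  ]
}}

```text
time: 24.55
position: [0.488, -0.1478, 0.1608]
tool_rot: [3.102, 0.489, 0.002]
ft_force: [0.5, -0.3, -0.3]
grip_width: 0.998
grip_force: 0.0
```

```bash
python3 -c "
from h import *
go(420.3,-306,110,18.2)"
```

```text
t 24.55 pos [ 488.  -147.8  160.8] yaw 17.93 shift [-113.2  129.6   50.8] spin -0.3 j7 -1.06 w 86.8
```

Request:
{"method": "arm_command", "body": {
  "motion": [
    [87,-25,28,5,0],
    [87,-50,57,15,0],
    [87,-75,86,28,-0.3],
    [87,-98,112,42,-0.3],
    [87,-111,127,50,-0.3]
  ]
}}

```text
time: 24.97
position: [0.4188, -0.3058, 0.1093]
tool_rot: [3.102, 0.486, -0.002]
ft_force: [0.4, -0.5, -0.4]
grip_width: 1.001
grip_force: 0.0
```

Request:
{"method": "arm_command", "body": {
  "motion": [
    [87,0,2,0,0],
    [87,0,2,0,0],
    [87,0,2,0,0],
    [87,0,2,0,0],
    [87,0,2,0,0]
  ]
}}

```text
time: 25.38
position: [0.4231, -0.3025, 0.1107]
tool_rot: [3.101, 0.498, 0.002]
ft_force: [-0.1, 0.6, 0.3]
grip_width: 0.997
grip_force: 0.0
```

```bash
python3 -c "
from h import *
go(420.3,-306,28,18.2)"
```

```text
t 25.38 pos [ 423.1 -302.5  110.7] yaw 18.25 shift [-3.8  2.3 82.7] spin 0.1 j7 -0.74 w 86.7
```

Request:
{"method": "arm_command", "body": {
  "motion": [
    [87,-3.8,2.3,5,0],
    [87,-3.8,2.3,25,0],
    [87,-3.8,2.3,48,0],
    [87,-3.8,2.3,68,0],
    [87,-3.8,2.3,80,0]
  ]
}}

```text
time: 25.8
position: [0.4177, -0.3062, 0.0278]
tool_rot: [-3.101, -0.495, 0.003]
ft_force: [-0.8, 0.9, 0.3]
grip_width: 0.999
grip_force: 0.0
```

Request:
{"method": "arm_command", "body": {
  "motion": [
    [87,0,0,2,0],
    [87,0,0,2,0],
    [87,0,0,2,0],
    [87,0,0,2,0]
  ]
}}

```text
time: 26.13
position: [0.4198, -0.3079, 0.0292]
tool_rot: [3.101, 0.494, 0.002]
ft_force: [-1.1, -0.2, -0.2]
grip_width: 1.0
grip_force: 0.0
```

```bash
python3 -c "
from h import *
go(420.3,-306,28,18.2)"
```

```text
t 26.13 pos [ 419.8 -307.9   29.2] yaw 18.1 shift [ 1.1 -1.6  1.2] spin -0.1 j7 -0.78 w 87.0
```

Request:
{"method": "arm_command", "body": {
  "motion": [
    [74,1,-1.6,0,0],
    [70,1,-1.6,0,0],
    [66,1,-1.6,0,0],
    [62,1,-1.6,0,0],
    [60,1,-1.6,0,0]
  ],
  "newtons": 40
}}

```text
time: 26.55
position: [0.4196, -0.306, 0.0284]
tool_rot: [3.101, 0.493, 0.001]
ft_force: [0.9, -0.6, 0.3]
grip_width: 0.756
grip_force: 40.0
```

Request:
{"method": "arm_command", "body": {
  "motion": [
    [60,0,0,0,0],
    [60,0,0,0,0],
    [60,0,0,0,0],
    [60,0,0,0,0],
    [60,0,0,0,0]
  ]
}}

```text
time: 26.97
position: [0.4196, -0.306, 0.0283]
tool_rot: [3.101, 0.494, 0.001]
ft_force: [1.2, -2.0, 2.9]
grip_width: 0.76
grip_force: 40.0
```

Request:
{"method": "arm_command", "body": {
  "motion": [
    [60,0,0,-3,0],
    [60,0,0,-10,0],
    [60,0,0,-25,0],
    [60,0,0,-50,0],
    [60,0,0,-80,0]
  ]
}}

```text
time: 27.38
position: [0.4169, -0.3032, 0.1063]
tool_rot: [-3.097, -0.494, 0.007]
ft_force: [1.0, -0.0, -4.2]
grip_width: 0.76
grip_force: 40.0
```

```bash
python3 -c "
from h import *
go(670.5,-139.6,130,6.3)"
```

```text
t 27.38 pos [ 416.9 -303.2  106.3] yaw 18.12 shift [291.8 -76.7 -24.2] spin 11.8 j7 -0.74 w 66.2
```

Request:
{"method": "arm_command", "body": {
  "motion": [
    [60,15,-4,-10,1],
    [60,42,-11,-20,3],
    [60,74,-19,-24,5],
    [60,108,-28,-24,8],
    [60,142,-37,-24,11]
  ]
}}

```text
time: 27.8
position: [0.5428, -0.2249, 0.1318]
tool_rot: [-3.135, -0.189, 0.003]
ft_force: [-0.8, -0.4, -4.3]
grip_width: 0.753
grip_force: 40.0
```

```bash
python3 -c "
from h import *
go(670.5,-139.6,130,6.3)"
```

```text
t 27.8 pos [ 542.8 -224.9  131.8] yaw 6.89 shift [137.1 -69.4   1.6] spin 0.6 j7 -1.21 w 65.5
```

Request:
{"method": "arm_command", "body": {
  "motion": [
    [60,30,-15,0,0.5],
    [60,60,-30,0,0.5],
    [60,90,-45,0,0.5],
    [60,115,-58,0,0.5],
    [60,131,-66,0,0.5]
  ]
}}

```text
time: 28.22
position: [0.6657, -0.14, 0.1306]
tool_rot: [-3.132, -0.186, 0.003]
ft_force: [-1.7, 1.4, -4.2]
grip_width: 0.756
grip_force: 40.0
```

Request:
{"method": "arm_command", "body": {
  "motion": [
    [60,2,-1,2,0],
    [60,4,-2,2,0],
    [60,4,-2,2,0],
    [60,4,-2,2,0],
    [60,4,-2,2,0]
  ]
}}

```text
time: 28.63
position: [0.6672, -0.1436, 0.1298]
tool_rot: [3.136, 0.178, -0.002]
ft_force: [-0.6, 0.1, -4.1]
grip_width: 0.754
grip_force: 40.0
```

```bash
python3 -c "
from h import *
go(670.5,-139.6,75,6.3)
im,d=snap('scene','s10');P=pts('scene',d)
print(rect(P,(130,150,330,330),.14,.16),rect(P,(130,150,330,330),.11,.16))
u=np.array([.994,.1097]);c=np.array([670.,-139.6]);q=P[150:330,130:330].reshape(-1,3)*1000
q=q[(q[:,2]>110)&(q[:,2]<160)];v=q[:,:2]-c;k=abs(v@np.array([-u[1],u[0]]))<28;print('end',np.percentile((v@u)[k],[95,99,100]))
cv2.imwrite('pics/s10c.png',cv2.resize(cv2.imread('pics/s10.png')[140:300,140:300],None,fx=3.5,fy=3.5,interpolation=2))"
```

```text
t 28.63 pos [ 667.2 -143.6  129.8] yaw 6.48 shift [ 3.8 -3.7 54.8] spin 0.2 j7 -1.44 w 65.6
{'c': (714.4, -132.4), 'L': 76.0, 'W': 76.0, 'yaw': -83.7, 'z': np.float64(152.9), 'n': 602, 'mean': [717.7, -137.7]} {'c': (714.4, -137.6), 'L': 83.9, 'W': 79.1, 'yaw': -85.5, 'z': np.float64(152.2), 'n': 730, 'mean': [720.8, -138.8]}
end [81.64744534 82.40074715 83.2885109 ]
```

View pics/s10c.png

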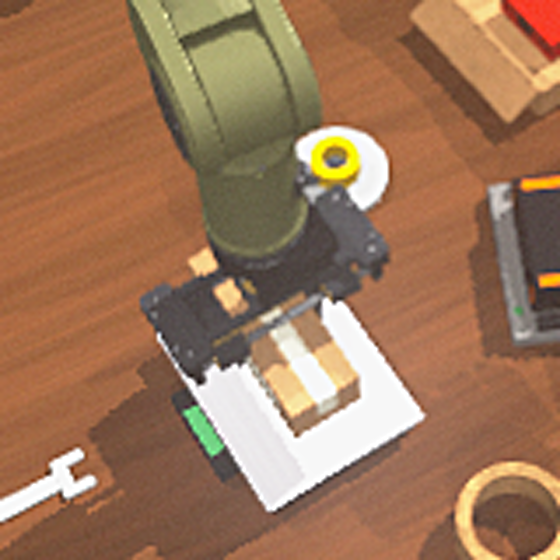

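The carton is held lengthwise and level above the plate, its near end at about (330,390) in the crop. It needs +3 and −3.7 mm and then down.

Request:
{"method": "arm_command", "body": {
  "motion": [
    [60,1.5,-2,6,0.2],
    [60,3,-3.7,20,0.2],
    [60,3,-3.7,36,0.2],
    [60,3,-3.7,50,0.2],
    [60,3,-3.7,58,0.2]
  ]
}}

```text
time: 29.1
position: [0.669, -0.1377, 0.0685]
tool_rot: [-3.136, -0.175, 0.007]
ft_force: [-0.2, -0.8, -4.8]
grip_width: 0.751
grip_force: 40.0
```

Request:
{"method": "arm_command", "body": {
  "motion": [
    [60,0,0,2,0],
    [60,0,0,4,0],
    [60,0,0,4,0],
    [60,0,0,4,0],
    [60,0,0,4,0]
  ]
}}

```text
time: 29.52
position: [0.6716, -0.1381, 0.0689]
tool_rot: [3.136, 0.175, 0.003]
ft_force: [0.0, 0.0, -3.1]
grip_width: 0.75
grip_force: 40.0
```

```bash
python3 -c "
from h import *
go(670.2,-139.6,61.3,6.3)"
```

```text
t 29.52 pos [ 671.6 -138.1   68.9] yaw 6.39 shift [-1.6  1.4  7.6] spin 0.1 j7 -1.47 w 65.3
```

Request:
{"method": "arm_command", "body": {
  "motion": [
    [60,-1,1,2,0],
    [60,-1.5,1.3,4,0],
    [60,-1.5,1.3,6,0],
    [60,-1.5,1.3,6.5,0],
    [60,-1.5,1.3,6.5,0]
  ]
}}

```text
time: 29.93
position: [0.6695, -0.1397, 0.0615]
tool_rot: [3.136, 0.175, -0.0]
ft_force: [-0.9, -0.5, -4.5]
grip_width: 0.76
grip_force: 40.0
```

Request:
{"method": "arm_command", "body": {
  "motion": [
    [60,0,0,0.6,0],
    [60,0,0,1.2,0],
    [60,0,0,1.8,0],
    [60,0,0,1.8,0],
    [60,0,0,1.8,0]
  ]
}}

```text
time: 30.35
position: [0.6695, -0.1397, 0.0614]
tool_rot: [3.136, 0.175, 0.0]
ft_force: [-5.5, 1.3, 6.5]
grip_width: 0.756
grip_force: 40.0
```

Seated. Release, rise and check.

Request:
{"method": "arm_command", "body": {
  "motion": [
    [72,0,0,-0.9,0],
    [82,0,0,-0.9,0],
    [84,0,0,-0.9,0],
    [84,0,0,-0.9,0],
    [84,0,0,-0.9,0]
  ]
}}

```text
time: 30.77
position: [0.6697, -0.1394, 0.0605]
tool_rot: [-3.137, -0.175, -0.001]
ft_force: [0.0, -0.2, 0.2]
grip_width: 0.955
grip_force: 0.0
```

Request:
{"method": "arm_command", "body": {
  "motion": [
    [84,0,0,-8,0],
    [84,0,0,-25,0],
    [84,0,0,-55,0],
    [84,0,0,-90,0],
    [84,0,0,-125,0]
  ]
}}

```text
time: 31.18
position: [0.6691, -0.1393, 0.1869]
tool_rot: [-3.136, -0.175, 0.001]
ft_force: [0.7, 0.1, 0.2]
grip_width: 0.964
grip_force: 0.0
```

Request:
{"method": "arm_command", "body": {
  "motion": [
    [84,-25,15,-5,0],
    [84,-60,35,-5,0],
    [84,-95,55,-5,0],
    [84,-125,70,-5,0],
    [84,-145,80,-5,0]
  ]
}}

```text
time: 31.6
position: [0.5313, -0.2382, 0.1912]
tool_rot: [3.135, 0.169, -0.001]
ft_force: [0.2, -0.9, 0.4]
grip_width: 0.965
grip_force: 0.0
```

Request:
{"method": "arm_command", "body": {
  "motion": [
    [84,0,0,0,0],
    [84,0,0,0,0],
    [84,0,0,0,0],
    [84,0,0,0,0],
    [84,0,0,0,0]
  ]
}}

```text
time: 32.02
position: [0.5355, -0.2336, 0.1906]
tool_rot: [-3.136, -0.179, -0.001]
ft_force: [-0.5, 0.2, 0.1]
grip_width: 0.962
grip_force: 0.0
```

```bash
python3 -c "
from h import *
for n,w,wc,wt,wb in(('top',(272,98,360,192),(180,95,255,190),(235,185,290,240),(112,185,215,275)),('scene',(175,190,270,292),(262,165,330,250),(205,150,270,210),(250,110,335,180))):
    im,d=snap(n,n[0]+'11');P=pts(n,d);im=im.astype(int);y=(im[...,0]>150)&(im[...,1]>120)&(im[...,2]<90);r=(im[...,0]>110)&(im[...,1]<60)&(im[...,2]<70)
    print(n,'carton',rect(P,w,.075,.092),'\nplate',rect(P,w,.025,.04),'\nbat',rect(P,wc,.055,.07),'\ntape',rect(P,wt,.03,.045,extra=y),'\ncase',rect(P,wb,.03,.045,extra=r))
"
```

```text
top carton {'c': (670.3, -140.2), 'L': 172.6, 'W': 67.2, 'yaw': 5.7, 'z': np.float64(83.7), 'n': 1586, 'mean': [669.3, -139.1]} 
plate {'c': (668.0, -116.3), 'L': 199.9, 'W': 113.2, 'yaw': 6.1, 'z': np.float64(33.5), 'n': 1361, 'mean': [655.3, -90.6]} 
bat {'c': (667.2, 137.7), 'L': 114.7, 'W': 62.5, 'yaw': -20.1, 'z': np.float64(64.5), 'n': 953, 'mean': [665.4, 137.2]} 
tape {'c': (487.4, -0.9), 'L': 41.1, 'W': 40.7, 'yaw': 0.4, 'z': np.float64(37.2), 'n': 93, 'mean': [487.7, -1.1]} 
case {'c': (427.4, 247.6), 'L': 76.7, 'W': 5.9, 'yaw': 9.7, 'z': np.float64(37.2), 'n': 65, 'mean': [428.2, 247.3]}
scene carton {'c': (668.6, -138.1), 'L': 173.1, 'W': 67.9, 'yaw': 5.7, 'z': np.float64(84.9), 'n': 1148, 'mean': [674.0, -138.5]} 
plate {'c': (671.1, -145.0), 'L': 202.6, 'W': 177.1, 'yaw': 5.8, 'z': np.float64(34.4), 'n': 1728, 'mean': [682.6, -143.7]} 
bat {'c': (667.4, 137.5), 'L': 116.7, 'W': 63.1, 'yaw': -22.6, 'z': np.float64(64.5), 'n': 580, 'mean': [669.6, 135.5]} 
tape {'c': (487.7, -2.7), 'L': 49.1, 'W': 43.5, 'yaw': -17.4, 'z': np.float64(37.3), 'n': 108, 'mean': [490.0, -3.2]} 
case {'c': (424.6, 269.9), 'L': 83.1, 'W': 60.7, 'yaw': 11.8, 'z': np.float64(37.8), 'n': 192, 'mean': [426.2, 269.4]}
```

View pics/s11.png

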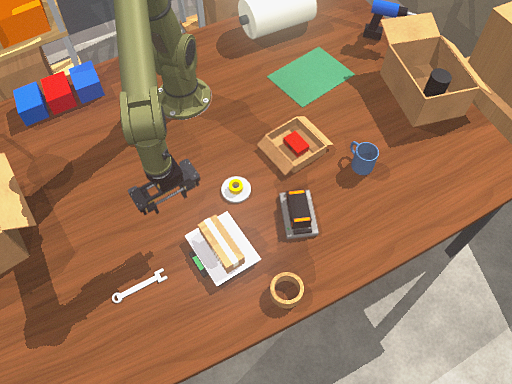

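All four are placed: tape (236,186), case (296,143), battery (299,210) and carton (222,241) centred on the plate. The mug and wrench are untouched, and the arm is clear of everything.

```bash
python3 -c "
from bench import close_job
print(close_job())"
```

```text
the job is handed in; nothing more can be done
None
```

The job is handed in at about 32 s: tape on its post, bit case flat in the box, battery within about 1.5 mm of the charger's centre, carton within about 2 mm of the plate's centre, mug and wrench never touched.

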